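Set the spatter catapult

TASK

Get the wooden spatter catapult ready for a throw: press its sprung arm down by the thumb rest until the steel catch snaps over the pin at the arm's tip, then ease off so the arm stays hooked by itself. Then pick the wooden ball off its cork ring and set it gently in the arm's cup. Do not strain the arm, never let it fly up, do not drop the ball, and leave the jar, tape roll and spray can alone.

Things in the scene. Friction and masses are not known exactly. Their poses are not given: they have to be found in the camera images.
- catapult: Plain wooden catapult fixed to the table. Board 360 mm long (along its own x), 110 wide, 18 thick; origin under the board, on the centre line, 5 mm from the middle; z up. The sprung arm is hinged between two cheeks (tops 106 mm above the table) 130 mm from the origin towards -x, and points to +x, where the catch stands.
- axle (a point): Centre of the arm's hinge axle, 85 mm above the table; the axle runs along the catapult's y. The arm's centre line runs from here to the pin at its tip.
- throw_arm (a joint): Arm angle, rad. 0: at rest, the arm rising at 0.52 rad above level towards the catapult's +x. It grows as the arm is pressed down: 0.52 is level. A spring always drives it back to 0; at the thumb rest it pushes back with about 5 N at rest and 7 N at level. More than 22 N of push on the arm strains it.
- tip_pin (a point): Middle of the steel cross pin (6 mm thick, 24 long) at the arm's tip, 240 mm from the hinge, which the catch hooks. The catch height was set by hand and is not measured: it holds the arm at an angle somewhere from 0.45 to 0.59. Eased up before the catch has closed, the arm just follows the finger up and can be pressed again.
- catch_post (a point): Top of the wooden catch post, 103 mm up. On its face towards the arm is a bracket with a light steel hook, a hair trigger: a touch opens it. Pressed down, the pin slides down its sloping nose, pushes it aside, and it springs back over the pin. 2 mm lower is a rubber buffer (9 mm soft, then solid), felt as some 3 N more per mm: 3 to 8 N above the spring means far enough.
- thumb_rest (a point): Middle of the upper face of the thumb rest, a wooden pad on the arm 195 mm from the hinge, its face 13 mm above the arm's centre line. It is 36 mm wide and has, along the arm, 34 mm free between two raised lips 5 mm high: shut fingertips go in between and press there. It moves and turns with the arm on a circle about the hinge.
- cup_seat (a point): Where the ball's centre lies when it sits in the middle of the cup: 125 mm from the hinge along the arm, 28 mm above its centre line; moves with the arm. The round shallow cup is 44 mm wide inside, 50 outside; its floor is 18 mm below this point, its rim 11 mm below it.
- ball_center (a point): Centre of the plain wooden ball, 36 mm across, 20 g. It starts on a low cork ring lying on the table (36 mm outside, 8 high), its centre about 20.5 mm above the table.
- tape: Bystander: roll of grey tape standing flat, 72 mm across, 40 high; origin under its centre. Leave it.
- jar: Bystander: small lidded paint jar, 48 mm across, 55 high; origin under its centre. Leave it.
- spray_can: Bystander: tall metal spray can, 64 mm across, 190 high; origin under its centre. Leave it.

How it is judged:
By the outcome, as a careful person would: the job done as asked, in the order asked, and still so for the second after the job is handed in, with the robot touching nothing.
It also fails if it takes over 72 s, if anything falls off the work surface, if the arm or the gripper's body presses on something with over 40 N, if the wrist force passes 120 N, or if a joint passes its speed limit or range.

ROBOT

A 7-joint arm with a two-finger parallel gripper is mounted at the origin on the work surface. World frame = base frame: x ahead of the robot, y to its left, z up, the work surface at z = 0. Lengths are in m, angles in rad, forces in N, time in s.
With the tool pointing down it reaches from about 0.4 to 0.925 m from the base axis. Payload 4.1 kg.
Tool frame: the origin (TCP) lies midway between the tips of the shut fingers; the grasp point (between the pads) lies 19 mm behind it; z points along the fingers, y is the direction in which the jaws open and shut (so a half turn about z gives the same grasp; the last joint's range is limited). The gripper opens to 85 mm and grips with 20 to 120 N. Pads are 22 mm wide; open, the fingers measure 114 mm over their backs; the gripper's body (76 mm by 85 mm) begins 54 mm behind the grasp point. The pads swing forward as they close: fully open they stand 13 mm farther back than shut.
Start: joints at [-1.326, 0.398, 0.045, 1.537, -0.019, 1.207, -0.051], TCP at [0.219, 0.612, 0.231] pointing down, gripper open.
Joint ranges: [-2.82, 2.82], [-0.49, 2.23], [-1.37, 1.46], [0, 2.46], [-1.36, 4.5], [0.23, 2], [-2.94, 2.94]. Speed limits (rad/s): [2.57, 2.57, 3.14, 3.14, 3.14, 3.14, 3.14].

INTERFACE

Orientations are given as a 3x3 rotation matrix whose columns are the frame's x, y, z axes.
In Python, from station import bot gives the robot as it stands.
- The arm moves only by the tool send_rows, never from a script. Its argument "rows" is one flat list of numbers, 5 for each row, row after row: the opening, from 0 (shut) to 1 (fully open), then the shift along the tool's x, y, z in cm, then the turn about the tool's z in degrees. A call has 1 to 20 rows; each row shifts and turns the commanded pose from where the row before left it, along the tool's axes as they then stand; what a row does not reach is not made up. A row lasts 1/8 s, in which the tool goes at most 62.5 mm and 10.7 degrees, less where a joint would pass 70% of its speed; a pose out of reach is approached as far as the arm can. A call is refused whole if a number of a shift passes 6.25 or a number of a turn 10.7, either way. A call with a gripper value outside its range is refused whole. The fingers move at their own pace and stop on an object; "squeeze" is the grip in N (left out, the last holds). Time passes only in rows, so rows that do not move let the fingers close. It gives the time, the measured TCP pose, the force and the opening at its end, in the units of the state.
- bot.get_obs(): the state, without advancing time (a new reading comes with each control period).
- bot.read_camera(name): name is "scene" or "side" or "wrist"; returns a dict with "color" (384x512x3 uint8, red, green, blue), "fx", "fy", "cx", "cy" (pixels), "rvec" (rotation vector, rad) and "tvec" (3), from world to camera coordinates, as OpenCV has them. Camera axes: x right, y down, z forward; pixel columns grow to the right and rows downward; lengths in m; the calibration is good to about 2 mm. A picture is of the moment at which its call begins. There is no depth.
- bot.hand_in(): hands the job in, once; it reports no verdict.
The state is a dict: "time_s": time; "qpos": joint angles; "joint_velocities": joint speeds; "joint_torque": joint torques, N m; "position": TCP position; "orientation": TCP orientation; "wrist_force": force on the tool from outside, world axes, zero at the start; "ft_torque": the same for the moment, N m; "gripper_width": finger opening in m.
Only numpy, scipy, OpenCV 4.12 (cv2) and the standard library are available. Lean on these libraries where they do the work, as an engineer would, in place of code of your own. Each camera call takes 0.05 s, during which the arm holds its last target. There are 200 camera calls.

## Working session

There is one attempt and no reset: what is moved stays moved. The work goes in short steps, Python scripts to look and compute and a tool call to move; the robot and the scene stay as the last step left them, time stands still between calls to the robot, and variables do not carry over. Pictures are saved under pics/ and viewed, about 8 in all and at most 12, crops included, and the job is handed in when it is done.

Besides the shell and the picture viewer there is one more tool, called after "Emit:" by a JSON object that holds its "fn" and its "kwargs". send_rows: Moves the arm, as the interface text tells. Its arguments: {"type":"object","properties":{"rows":{"type":"array","items":{"type":"number"}},"squeeze":{"type":"number"}},"required":["rows"]}

```bash
mkdir -p pics; cat > h.py <<'E'
import numpy as np, cv2
from station import bot
def cam(n):
    d=bot.read_camera(n); R=cv2.Rodrigues(np.array(d["rvec"],float))[0]; t=np.array(d["tvec"],float).ravel()
    return d,R,t
def save(d,f): cv2.imwrite("pics/"+f,d["color"][:,:,::-1])
def ray(c,u,v):
    d,R,t=c; r=R.T@np.array([(u-d["cx"])/d["fx"],(v-d["cy"])/d["fy"],1]); return -R.T@t,r/np.linalg.norm(r)
def onz(c,u,v,z):
    o,r=ray(c,u,v); return o+r*(z-o[2])/r[2]
def tri(c1,p1,c2,p2):
    o1,r1=ray(c1,*p1);o2,r2=ray(c2,*p2)
    s=np.linalg.lstsq(np.c_[r1,-r2],o2-o1,rcond=None)[0]
    a,b=o1+s[0]*r1,o2+s[1]*r2; return (a+b)/2,np.linalg.norm(a-b)
def proj(c,P):
    d,R,t=c; q=R@np.array(P)+t; return np.round([d["fx"]*q[0]/q[2]+d["cx"],d["fy"]*q[1]/q[2]+d["cy"]],1)
E
python3 - <<'E'
from h import *
import pickle
C={n:cam(n) for n in("scene","side","wrist")}
pickle.dump(C,open("c0.pkl","wb"))
a=[C[n][0]["color"] for n in("scene","side")]
for n in C: save(C[n][0],n+"0.png"); print(n,-C[n][1].T@C[n][2],C[n][0]["fx"])
o=bot.get_obs(); print(o["time_s"],o["position"],o["orientation"],o["wrist_force"],o["gripper_width"])
E
```

```text
scene [ 1.1960327  -0.27137047  0.8558534 ] 393.6132011399435
side [0.28356911 0.67906    0.95232336] 443.42171136757116
wrist [0.14305779 0.63925599 0.37358434] 304.57122828042577
0.15 [0.21891161 0.61154505 0.23051823] [[-9.41514928e-01  3.36971063e-01 -3.77843072e-04]
 [ 3.36971255e-01  9.41513899e-01 -1.39700645e-03]
 [-1.15006244e-04 -1.44262468e-03 -9.99998953e-01]] [-0.14833281 -0.36008478 -0.08253466] 0.08549324678951079
```

View pics/scene0.png

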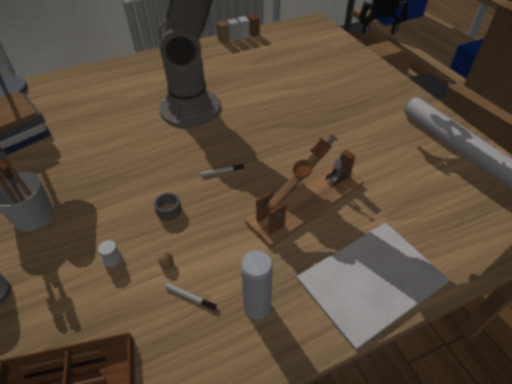

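View pics/side0.png

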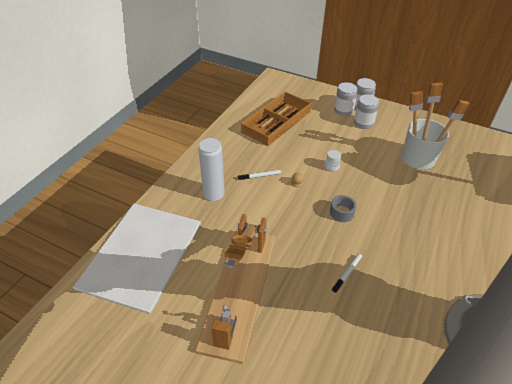

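The scene view shows the catapult's cheeks near (270,210), the catch post near (343,165), and the ball near (166,260). In the side view the ball is at (297,179), the cheeks near (252,233), and the post at (224,330). Next I'll enlarge crops of both to read the points.

```bash
python3 - <<'E'
from h import *
import pickle
C=pickle.load(open("c0.pkl","rb"))
a=C["scene"][0]["color"][125:245,240:370,::-1]; b=C["side"][0]["color"][205:365,190:290,::-1]
a=cv2.convertScaleAbs(a,alpha=1.6)
a=cv2.resize(a,None,fx=3.5,fy=3.5,interpolation=2); b=cv2.resize(b,None,fx=3.5,fy=3.5,interpolation=2)
im=np.zeros((560,800,3),np.uint8); im[:a.shape[0],:a.shape[1]]=a; im[:560,455:455+b.shape[1]]=b[:, :345]
cv2.imwrite("pics/crop1.png",im)
for n in("scene","side"):
    c=C[n][0]["color"]; hsv=cv2.cvtColor(c,cv2.COLOR_RGB2HSV)
    u,v=(166,260) if n=="scene" else (297,179)
    print(n); print(hsv[v-14:v+15:2,u-14:u+15:2,1])
    print(onz(C[n],u,v,.0205))
E
```

```text
scene
[[105 106 106 105 104 104 102 105 104 108 107 105 106 106 106]
 [103 101 106 101 104 102 106 103 104 106 107 106 108 107 106]
 [104 105 107 105 104 105 107 106 105 103 106 102 106 104 107]
 [106 106 102 102 102 107 113 113 107 109 105 102 103 108 105]
 [105 105 106 108 113 117 116 120 116 113 107 105 105 106 106]
 [107 110 105 107 120 115 119 120 116 114 103 106 107 103 106]
 [105 106 107 110 122 117 116 118 113 117 115 102 104 107 104]
 [103 104 103 114 116 118 121 116 124 118 112 108 106 105 103]
 [104 104 105 108 116 116 117 119 117 120 119 110 104 106 103]
 [104 103 108 109 117 117 124 119 118 123 117 108 105 105 106]
 [103 104 105 104 111 117 126 120 115 124 112 106 108 105 104]
 [104 102 104 103 103 111 122 122 115 107  99 103 108 108 104]
 [104 101 106 104 102 106 105 103 102 103 108 104 105 106 104]
 [104 106 103 105 104 106 104 108 109 107 106 106 105 107 103]
 [105 102 103 108 106 103 108 106 100 104 106 108  98 106 103]]
[ 0.61433327 -0.25841679  0.0205    ]
side
[[ 99  99  97  97  97  97  95  94  97 102 100  97 101 109 108]
 [ 98 100  99  98  95  95  96  97  99  95 
[... 178 characters left out ...]
15 118  95  95  97  99 101 101]
 [ 98  96  97  95  98 120 122 116 115 111  98  99  97  99  99]
 [105 108 105 106 105 130 122 112 114 112 103  99  98  98  98]
 [107 103 101 107 116 121 123 116 116 114 102 102  97  99  97]
 [107 106 110 100 127 126 116 121 119 116  99 100  98  97  98]
 [ 96 110 103 102 118 127 119 117 128 120  96  99  98  96  98]
 [ 96  97 100 106 111 132 125 126 124 111 100  99  99 100  95]
 [ 96  98  99  98  93  95  98 103 101  99 100  99  98  94  98]
 [100  99  96  98  94  95  95 100  99  98 100 100  98  98 100]
 [ 98  99  98  96  95  97  97  98  98  99 101  98 100  99  99]
 [ 99  99  98  95  97  95  99 101 100  97  98  98  95  99  95]]
[ 0.60919486 -0.25703693  0.0205    ]
```

View pics/crop1.png

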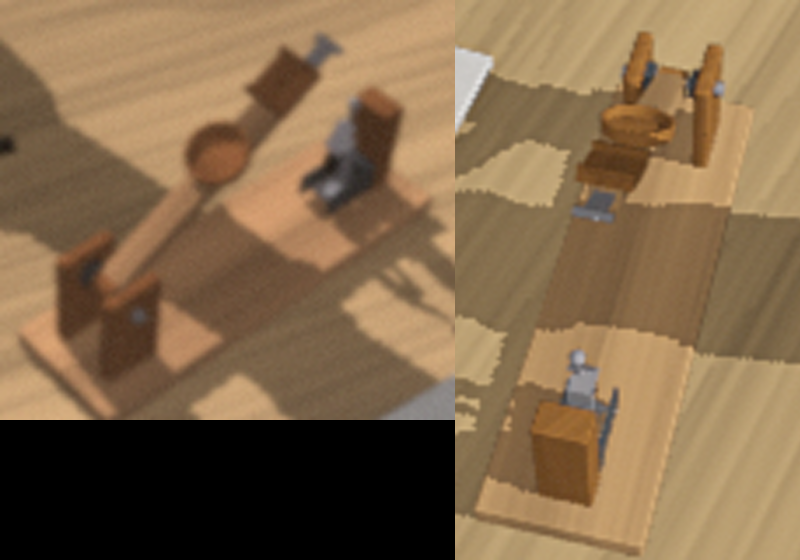

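The crops show the board corners, the tip pin at about (325,46) in the left crop and (594,212) in the right, and the post top at about (380,98) and (567,418). Now I'll compute positions from these.

```bash
python3 - <<'E'
from h import *
import pickle
np.set_printoptions(precision=4,suppress=True)
C=pickle.load(open("c0.pkl","rb"))
A=lambda u,v:(240+u/3.5-.5,125+v/3.5-.5)
B=lambda u,v:(190+(u-455)/3.5-.5,205+v/3.5-.5)
S,D=C["scene"],C["side"]
sc={k:onz(S,*A(*p),.018) for k,p in dict(bl=(22,338),br=(110,412),fr=(430,202)).items()}
sd={k:onz(D,*B(*p),.018) for k,p in dict(fr=(478,507),fl=(640,545),bl=(750,110)).items()}
print(sc,sd)
print("len",np.linalg.norm(sc['br']-sc['fr']),np.linalg.norm(sc['bl']-sc['br']),np.linalg.norm(sd['fl']-sd['bl']),np.linalg.norm(sd['fl']-sd['fr']))
for n,p,q in(("pin",(325,46),(594,212)),("post",(380,98),(567,418)),("cup",(217,153),(637,125)),("pad",(283,82),(612,165))):
    print(n,*tri(S,A(*p),D,B(*q)))
for n,b,z in(("scene",(168,206),.04),("scene",(108,245),.055),("scene",(257,256),.19),("side",(211,145),.19),("side",(343,203),.04),("side",(334,155),.055)):
    print(n,b,onz(C[n],*b,z))
# ball by mask
for n,(u,v) in(("scene",(166,260)),("side",(297,179))):
    h=cv2.GaussianBlur(cv2.cvtColor(C[n][0]["color"],cv2.COLOR_RGB2HSV),(3,3),0)[v-14:v+15,u-14:u+15,1]
    m=(h>110).astype(np.uint8); _,L,s,c=cv2.connectedComponentsWithStats(m); i=1+s[1:,4].argmax(); print(n,s[i],c[i]+[u-14,v-14],onz(C[n],*(c[i]+[u-14,v-14]),.0185))
E
```

```text
{'bl': array([ 0.5838, -0.0281,  0.018 ]), 'br': array([0.6745, 0.003 , 0.018 ]), 'fr': array([0.5958, 0.3397, 0.018 ])} {'fr': array([0.5904, 0.3428, 0.018 ]), 'fl': array([0.4886, 0.3179, 0.018 ]), 'bl': array([ 0.5767, -0.0244,  0.018 ])}
len 0.3457273274123602 0.09585713916560099 0.353499343987439 0.10478281977804757
pin [0.566  0.2267 0.2041] 0.00041901050832447186
post [0.545  0.3051 0.1069] 0.0026317151379193163
cup [0.5918 0.1269 0.1593] 0.000982794821170956
pad [0.5774 0.1856 0.1939] 2.024250764542496e-05
scene (168, 206) [ 0.4624 -0.2061  0.04  ]
scene (108, 245) [ 0.5358 -0.3775  0.055 ]
scene (257, 256) [ 0.7998 -0.0932  0.19  ]
side (211, 145) [ 0.8084 -0.1004  0.19  ]
side (343, 203) [ 0.447  -0.2077  0.04  ]
side (334, 155) [ 0.5381 -0.3766  0.055 ]
scene [  6   6  16  18 218] [165.3761 260.5046] [ 0.6137 -0.2602  0.0185]
side [  7   8  13  14 139] [296.2014 179.9856] [ 0.6103 -0.2539  0.0185]
```

View pics/wrist0.png

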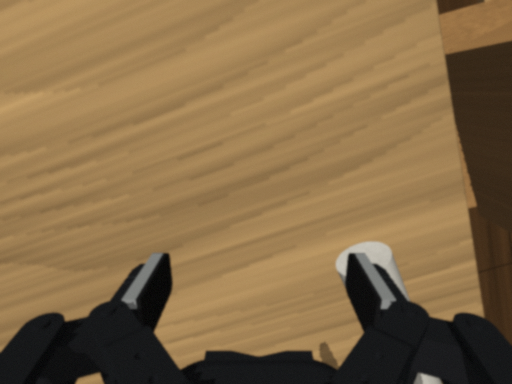

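The wrist view shows only table, with the fingers open. The catapult fit is consistent: pin height 204 mm (expected 204), pad height 194 (expected 193), axis direction about (-0.248, 0.969) and axle about (0.618, 0.025). I'll move above the thumb rest.

Emit:
{"fn": "send_rows", "kwargs": {"rows": [0, -3.45, -2.03, -0.21, 0, 0, -3.45, -2.03, -0.21, 0, 0, -3.45, -2.03, -0.21, 0, 0, -3.45, -2.03, -0.21, 0, 0, -3.45, -2.03, -0.21, 0, 0, -3.45, -2.03, -0.21, 0, 0, -3.45, -2.03, -0.21, 0, 0, -3.45, -2.03, -0.21, 0, 0, -3.45, -2.03, -0.21, 0, 0, -3.45, -2.03, -0.21, 0, 0, -3.45, -2.03, -0.21, 0, 0, -3.45, -2.03, -0.21, 0, 0, -3.45, -2.03, -0.21, 0, 0, -3.45, -2.03, -0.21, 0, 0, 0, 0, 0, 9.3, 0, 0, 0, 0, 9.3, 0, 0, 0, 0, 9.3, 0, 0, 0, 0, 9.3, 0, 0, 0, 0, 9.3, 0, 0, 0, 0, 9.1]}}

```text
time_s: 2.65
position: [0.5778, 0.1816, 0.2603]
orientation: [[-0.249, 0.969, -0.001], [0.969, 0.249, -0.0], [0.0, -0.001, -1.0]]
wrist_force: [-0.2, 0.0, -0.4]
gripper_width: 0.0001
```

```bash
cat >> h.py <<'E'
np.set_printoptions(precision=4,suppress=True)
DIR=np.array([-.248,.969,0]); AX=np.array([.6177,.0249,.085])
def st():
    o=bot.get_obs(); print(o["time_s"],"p",o["position"],"F",o["wrist_force"],"w",round(o["gripper_width"],4),"yaw",np.degrees(np.arctan2(o["orientation"][1][0],o["orientation"][0][0])).round(2)); return o
def go(P):
    o=st(); d=np.array(P)-o["position"]; print("tool cm",100*np.array(o["orientation"]).T@d)
E
python3 - <<'E'
from h import *
st()
import pickle
C=[cam("scene"),cam("wrist"),cam("side")]
pickle.dump(C,open("c1.pkl","wb"))
save(C[1][0],"w1.png")
print(bot.get_obs()["qpos"])
w=C[1]; print([proj(w,AX+DIR*r+np.array([0,0,z])) for r,z in((.2083,.1193),(.1628,.1082),(.1,.077))])
a=C[0][0]["color"][125:245,240:370,::-1]; b=C[2][0]["color"][205:365,190:290,::-1]
a=cv2.convertScaleAbs(a,alpha=1.6)
im=np.zeros((384,800,3),np.uint8); im[:,:512]=w[0]["color"][:,:,::-1]; im[:266,512:]=cv2.resize(a,(288,266))
cv2.imwrite("pics/w1.png",im)
E
```

```text
2.65 p [0.5778 0.1816 0.2603] F [-0.2152  0.0424 -0.3726] w 0.0001 yaw 104.41
[-0.7516  0.3287  0.4862  1.6189 -0.1603  1.2344  0.025 ]
[array([257. , 148.5]), array([257.4, 207.3]), array([257.8, 260.2])]
```

View pics/w1.png

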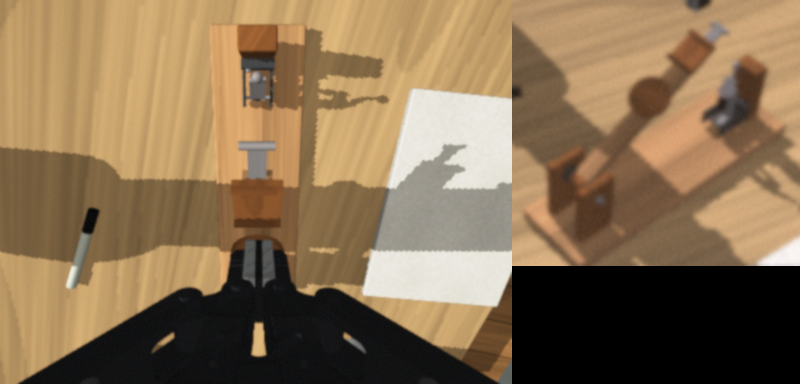

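The wrist view shows the pin at (257,146), against a predicted (257,148). The pad at (257,204) is also about where expected, so I'm aligned to within 2 mm. I'll descend and press along the arc.

Emit:
{"fn": "send_rows", "kwargs": {"rows": [0, 0.02, 0, 1.44, 0, 0, 0.02, 0, 1.44, 0, 0, 0.02, 0, 1.44, 0, 0, 0.02, 0, 1.44, 0, 0, 0.26, 0, 0.54, 0, 0, 0.26, 0, 0.54, 0, 0, 0.26, 0, 0.54, 0, 0, 0.26, 0, 0.54, 0, 0, 0.22, 0, 0.47, 0, 0, 0.22, 0, 0.47, 0, 0, 0.22, 0, 0.47, 0, 0, 0.22, 0, 0.47, 0, 0, 0.17, 0, 0.49, 0, 0, 0.17, 0, 0.49, 0, 0, 0.17, 0, 0.49, 0, 0, 0.17, 0, 0.49, 0]}}

```text
time_s: 4.8
position: [0.5712, 0.2082, 0.143]
orientation: [[-0.254, 0.967, 0.0], [0.967, 0.254, 0.001], [0.001, 0.0, -1.0]]
wrist_force: [-3.5, -1.1, 5.8]
gripper_width: 0.0
```

Emit:
{"fn": "send_rows", "kwargs": {"rows": [0, 0.12, 0, 0.5, 0, 0, 0.12, 0, 0.5, 0, 0, 0.12, 0, 0.5, 0, 0, 0.12, 0, 0.5, 0, 0, 0.08, 0, 0.5, 0, 0, 0.08, 0, 0.5, 0, 0, 0, 0, 0, 0]}}

```text
time_s: 5.68
position: [0.5696, 0.2145, 0.1129]
orientation: [[-0.254, 0.967, 0.0], [0.967, 0.254, 0.001], [0.001, 0.0, -1.0]]
wrist_force: [-3.2, -1.1, 6.8]
gripper_width: -0.0002
```

```bash
python3 - <<'E'
from h import *
o=st();d=np.array(o["position"])-AX;print(d@DIR,d@[.969,.248,0],o["ft_torque"])
E
```

```text
5.675 p [0.5696 0.2145 0.1129] F [-3.1972 -1.1306  6.7753] w -0.0002 yaw 104.73
0.1956690821215043 0.0004037777030596254 [-0.09    0.7716  0.0505]
```

Emit:
{"fn": "send_rows", "kwargs": {"rows": [0, 0.02, -0.03, 0.15, 0, 0, 0.02, -0.03, 0.15, 0, 0, 0.02, 0, 0.15, 0, 0, 0.02, 0, 0.15, 0]}}

```text
time_s: 6.18
position: [0.5694, 0.2152, 0.1074]
orientation: [[-0.254, 0.967, 0.001], [0.967, 0.254, 0.001], [0.001, 0.002, -1.0]]
wrist_force: [-2.4, -0.0, 7.2]
gripper_width: -0.0001
```

Emit:
{"fn": "send_rows", "kwargs": {"rows": [0, 0.02, -0.03, 0.15, 0, 0, 0.02, 0, 0.15, 0, 0, 0.01, 0, 0.15, 0]}}

```text
time_s: 6.55
position: [0.5692, 0.2156, 0.103]
orientation: [[-0.254, 0.967, 0.002], [0.967, 0.254, 0.001], [0.001, 0.002, -1.0]]
wrist_force: [-3.4, -0.2, 7.7]
gripper_width: 0.0004
```

Emit:
{"fn": "send_rows", "kwargs": {"rows": [0, 0.01, 0, 0.12, 0, 0, 0.01, 0, 0.12, 0, 0, 0.01, 0, 0.12, 0]}}

```text
time_s: 6.92
position: [0.5691, 0.2158, 0.0997]
orientation: [[-0.254, 0.967, 0.002], [0.967, 0.254, 0.001], [0.001, 0.002, -1.0]]
wrist_force: [-2.3, -0.8, 7.8]
gripper_width: -0.0
```

Emit:
{"fn": "send_rows", "kwargs": {"rows": [0, 0, 0, 0.12, 0, 0, 0, 0, 0.12, 0, 0, 0, 0, 0.12, 0]}}

```text
time_s: 7.3
position: [0.5691, 0.2161, 0.0963]
orientation: [[-0.254, 0.967, 0.002], [0.967, 0.254, 0.002], [0.001, 0.002, -1.0]]
wrist_force: [-2.7, -0.5, 9.0]
gripper_width: -0.0005
```

Emit:
{"fn": "send_rows", "kwargs": {"rows": [0, 0, 0, 0.1, 0, 0, 0, 0, 0, 0]}}

```text
time_s: 7.55
position: [0.5691, 0.2161, 0.0953]
orientation: [[-0.254, 0.967, 0.002], [0.967, 0.254, 0.002], [0.001, 0.002, -1.0]]
wrist_force: [-3.9, -1.6, 8.6]
gripper_width: -0.0
```

Emit:
{"fn": "send_rows", "kwargs": {"rows": [0, 0, 0, 0.1, 0, 0, 0, 0, 0, 0]}}

```text
time_s: 7.8
position: [0.5691, 0.2162, 0.0942]
orientation: [[-0.254, 0.967, 0.002], [0.967, 0.254, 0.002], [0.001, 0.002, -1.0]]
wrist_force: [-3.3, 0.1, 8.4]
gripper_width: 0.0004
```

Emit:
{"fn": "send_rows", "kwargs": {"rows": [0, 0, 0, 0.1, 0, 0, 0, 0, 0.1, 0, 0, 0, 0, 0, 0]}}

```text
time_s: 8.18
position: [0.569, 0.2162, 0.092]
orientation: [[-0.254, 0.967, 0.002], [0.967, 0.254, 0.002], [0.001, 0.002, -1.0]]
wrist_force: [-2.8, -0.2, 6.5]
gripper_width: 0.0
```

Emit:
{"fn": "send_rows", "kwargs": {"rows": [0, 0, 0, 0.1, 0, 0, 0, 0, 0, 0]}}

```text
time_s: 8.43
position: [0.569, 0.2163, 0.0909]
orientation: [[-0.254, 0.967, 0.002], [0.967, 0.254, 0.002], [0.001, 0.002, -1.0]]
wrist_force: [-1.8, 0.2, 7.3]
gripper_width: 0.0003
```

Emit:
{"fn": "send_rows", "kwargs": {"rows": [0, 0, 0, 0.1, 0, 0, 0, 0, 0, 0]}}

```text
time_s: 8.68
position: [0.569, 0.2163, 0.0899]
orientation: [[-0.254, 0.967, 0.002], [0.967, 0.254, 0.002], [0.001, 0.002, -1.0]]
wrist_force: [-3.8, -0.7, 6.9]
gripper_width: 0.0001
```

Emit:
{"fn": "send_rows", "kwargs": {"rows": [0, 0, 0, 0.1, 0, 0, 0, 0, 0, 0]}}

```text
time_s: 8.93
position: [0.569, 0.2163, 0.089]
orientation: [[-0.254, 0.967, 0.002], [0.967, 0.254, 0.002], [0.001, 0.002, -1.0]]
wrist_force: [-3.5, 0.4, 8.3]
gripper_width: 0.0002
```

Emit:
{"fn": "send_rows", "kwargs": {"rows": [0, 0, 0, 0.1, 0, 0, 0, 0, 0, 0]}}

```text
time_s: 9.18
position: [0.5691, 0.2164, 0.0881]
orientation: [[-0.254, 0.967, 0.002], [0.967, 0.254, 0.002], [0.001, 0.002, -1.0]]
wrist_force: [-2.6, 0.0, 7.7]
gripper_width: 0.0002
```

Emit:
{"fn": "send_rows", "kwargs": {"rows": [0, 0, 0, 0.1, 0, 0, 0, 0, 0, 0]}}

```text
time_s: 9.43
position: [0.5691, 0.2164, 0.0874]
orientation: [[-0.254, 0.967, 0.002], [0.967, 0.254, 0.002], [0.002, 0.002, -1.0]]
wrist_force: [-3.5, -0.5, 9.3]
gripper_width: -0.0
```

Emit:
{"fn": "send_rows", "kwargs": {"rows": [0, 0, 0, 0.1, 0, 0, 0, 0, 0, 0]}}

```text
time_s: 9.68
position: [0.5691, 0.2164, 0.0868]
orientation: [[-0.254, 0.967, 0.002], [0.967, 0.254, 0.002], [0.002, 0.002, -1.0]]
wrist_force: [-5.0, -0.0, 12.3]
gripper_width: 0.0001
```

Emit:
{"fn": "send_rows", "kwargs": {"rows": [0, 0, 0, 0.06, 0, 0, 0, 0, 0, 0, 0, 0, 0, 0, 0]}}

```text
time_s: 10.05
position: [0.5691, 0.2164, 0.0865]
orientation: [[-0.254, 0.967, 0.002], [0.967, 0.254, 0.002], [0.002, 0.002, -1.0]]
wrist_force: [-4.6, -1.2, 12.8]
gripper_width: 0.0004
```

```bash
python3 - <<'E'
from h import *
st(); c=cam("side"); st()
b=c[0]["color"][205:365,160:320,::-1]
s=cam("scene"); a=cv2.convertScaleAbs(s[0]["color"][125:245,240:370,::-1],alpha=1.6)
im=np.zeros((560,800,3),np.uint8); im[:400,:400]=cv2.resize(b,(400,400),interpolation=2); im[:369,400:]=cv2.resize(a,(400,369),interpolation=2)
cv2.imwrite("pics/p2.png",im[:400])
E
```

```text
10.05 p [0.5691 0.2164 0.0865] F [-4.564  -1.1945 12.7738] w 0.0004 yaw 104.72
10.1 p [0.5691 0.2164 0.0865] F [-5.0693 -0.3554 13.6476] w 0.0003 yaw 104.72
```

View pics/p2.png

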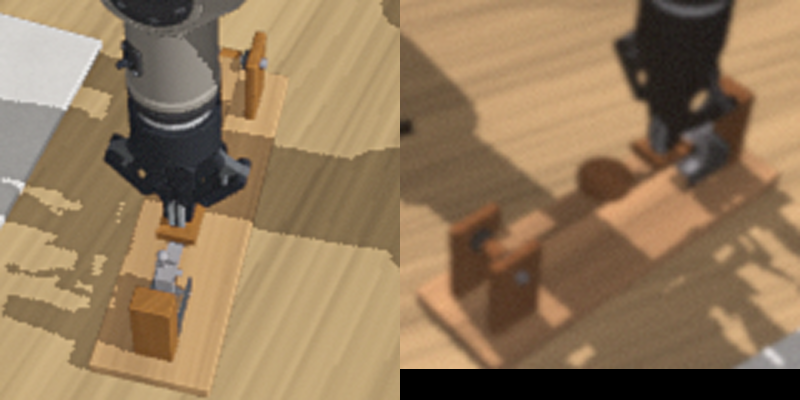

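The arm is pressed level against the buffer with the pin at the hook: 13 N, which is 5–6 N over the spring. Easing up slowly now.

Emit:
{"fn": "send_rows", "kwargs": {"rows": [0, 0, 0, -0.08, 0, 0, 0, 0, -0.08, 0, 0, 0, 0, -0.08, 0, 0, 0, 0, -0.08, 0, 0, 0, 0, -0.08, 0, 0, 0, 0, 0, 0]}}

```text
time_s: 10.9
position: [0.569, 0.2163, 0.0895]
orientation: [[-0.254, 0.967, 0.002], [0.967, 0.254, 0.002], [0.001, 0.002, -1.0]]
wrist_force: [-2.5, -0.2, 7.4]
gripper_width: -0.0
```

Emit:
{"fn": "send_rows", "kwargs": {"rows": [0, 0, 0, -0.06, 0, 0, 0, 0, -0.06, 0, 0, 0, 0, 0, 0]}}

```text
time_s: 11.28
position: [0.5689, 0.2163, 0.0901]
orientation: [[-0.254, 0.967, 0.002], [0.967, 0.254, 0.002], [0.001, 0.002, -1.0]]
wrist_force: [-0.3, 1.3, 3.2]
gripper_width: -0.0004
```

The force is dropping at constant height, so the hook is holding. I'll keep easing.

Emit:
{"fn": "send_rows", "kwargs": {"rows": [0, 0, 0, -0.05, 0, 0, 0, 0, -0.05, 0, 0, 0, 0, -0.05, 0, 0, 0, 0, 0, 0]}}

```text
time_s: 11.78
position: [0.5683, 0.2148, 0.0913]
orientation: [[-0.253, 0.967, -0.0], [0.967, 0.253, -0.0], [-0.0, -0.0, -1.0]]
wrist_force: [-0.1, 0.2, 0.0]
gripper_width: 0.0003
```

Emit:
{"fn": "send_rows", "kwargs": {"rows": [0, 0, 0, -0.2, 0, 0, 0, 0, -0.3, 0, 0, 0, 0, -0.5, 0, 0, 0, 0, -1, 0, 0, 0, 0, -2, 0, 0, 0, 0, -3, 0, 0, 0, 0, -3, 0, 0, 0, 0, -3, 0, 0, 0, 0, -3, 0, 0, 0, 0, 0, 0]}}

```text
time_s: 13.02
position: [0.5701, 0.2154, 0.2549]
orientation: [[-0.254, 0.967, 0.006], [0.967, 0.254, 0.003], [0.001, 0.006, -1.0]]
wrist_force: [0.7, -0.8, 0.5]
gripper_width: -0.0001
```

```bash
python3 - <<'E'
from h import *
st(); w=cam("wrist")
P=[AX+DIR*r+np.array([0,0,z]) for r,z in((.2398,-.0101),(.1955,.0048),(.126,.0117))]
print([proj(w,p) for p in P])
s=cam("scene"); a=cv2.convertScaleAbs(s[0]["color"][125:245,240:370,::-1],alpha=1.6)
im=np.zeros((384,800,3),np.uint8); im[:,:512]=w[0]["color"][:,:,::-1]; im[:266,512:]=cv2.resize(a,(288,266))
cv2.imwrite("pics/w3.png",im)
go([.612,-.2565,.23])
E
```

```text
13.025 p [0.5701 0.2154 0.2549] F [ 0.6566 -0.839   0.5426] w -0.0001 yaw 104.69
[array([255.8, 131.1]), array([255.7, 175.8]), array([255.6, 238.8])]
13.125 p [0.5681 0.215  0.2515] F [-0.4133  0.2048 -0.9628] w 0.0002 yaw 104.71
tool cm [-46.7233  -7.7264   2.1362]
```

View pics/w3.png

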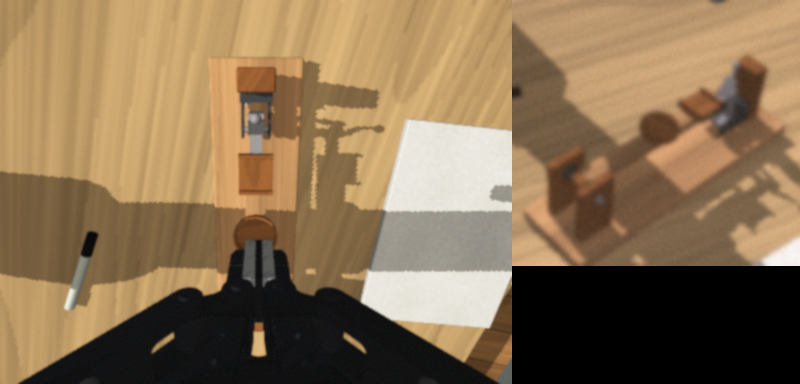

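The arm is hooked level: the scene inset shows the tip under the hook and the cup visible, and in the wrist view the pad is at (255,173). On to the ball.

Emit:
{"fn": "send_rows", "kwargs": {"rows": [0, -3.89, -0.64, 0.18, 0, 0, -3.89, -0.64, 0.18, 0, 0, -3.89, -0.64, 0.18, 0, 0, -3.89, -0.64, 0.18, 0, 0, -3.89, -0.64, 0.18, 0, 0, -3.89, -0.64, 0.18, 0, 0, -3.89, -0.64, 0.18, 0, 0, -3.89, -0.64, 0.18, 0, 0.4, -3.89, -0.64, 0.18, 0, 0.8, -3.89, -0.64, 0.18, 0, 0.8, -3.89, -0.64, 0.18, 0, 0.8, -3.89, -0.64, 0.18, 0, 0.8, 0, 0, 0, 0, 0.8, 0, 0, 0, 0]}}

```text
time_s: 14.88
position: [0.6121, -0.2549, 0.2285]
orientation: [[-0.254, 0.967, -0.002], [0.967, 0.254, 0.002], [0.002, -0.002, -1.0]]
wrist_force: [-0.3, 0.8, -0.3]
gripper_width: 0.0683
```

```bash
python3 - <<'E'
from h import *
import pickle
o=st(); w=cam("wrist"); s=cam("scene");d=cam("side"); pickle.dump([w,s,d],open("c3.pkl","wb"))
print(proj(w,[.612,-.2565,.0205]), o["qpos"])
im=np.zeros((384,800,3),np.uint8); im[:,:512]=w[0]["color"][:,:,::-1]
im[:288,512:]=cv2.resize(s[0]["color"][220:300,120:200,::-1],(288,288),interpolation=2)
cv2.imwrite("pics/w4.png",im)
E
```

```text
14.875 p [ 0.6121 -0.2549  0.2285] F [-0.2501  0.7796 -0.2913] w 0.0683 yaw 104.72
[257.7 167.1] [-0.0882  0.4881  0.6058  1.515  -0.2878  1.2312  0.8167]
```

View pics/w4.png

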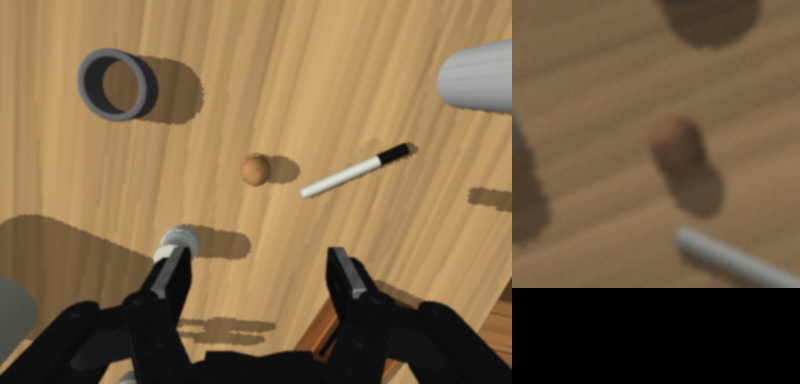

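The wrist view shows the ball at (256,169), against a predicted (258,167). I'll locate it by mask and average the views.

```bash
python3 - <<'E'
from h import *
import pickle
C=pickle.load(open("c3.pkl","rb")); w=C[0]
h=cv2.cvtColor(w[0]["color"],cv2.COLOR_RGB2HSV)[145:195,230:285]
print("sat bg",np.median(h[:,:8,1]),"val",np.median(h[:,:8,2]),"ball",h[24,26])
m=((h[:,:,1]>np.median(h[:,:8,1])+15)&(h[:,:,2]>90)).astype(np.uint8); m=cv2.morphologyEx(m,cv2.MORPH_OPEN,np.ones((3,3)))
_,L,s,c=cv2.connectedComponentsWithStats(m); i=1+s[1:,4].argmax(); p=c[i]+[230,145]; print(s[i],p,"ball",onz(w,*p,.0205))
E
```

```text
sat bg 119.0 val 183.0 ball [ 15 136 157]
[ 14   9  26  31 424] [257.1698 167.9481] ball [ 0.6116 -0.2576  0.0205]
```

```bash
python3 -c "
from h import *
go([.6115,-.2578,.0095])"
```

```text
15.025 p [ 0.6129 -0.254   0.2294] F [-0.0026  0.3878  0.8385] w 0.0681 yaw 104.84
tool cm [-0.3682 -0.2269 21.9859]
```

Emit:
{"fn": "send_rows", "kwargs": {"rows": [0.8, -0.18, -0.11, 3, 0, 0.8, -0.18, -0.11, 3, 0, 0.8, 0, 0, 3, 0, 0.8, 0, 0, 3, 0, 0.8, 0, 0, 3, 0, 0.8, 0, 0, 2, 0, 0.8, 0, 0, 1, 0, 0.8, 0, 0, 0, 0, 0.8, 0, 0, 0, 0]}}

```text
time_s: 16.15
position: [0.6122, -0.2604, 0.0511]
orientation: [[-0.254, 0.967, 0.002], [0.967, 0.254, -0.001], [-0.001, 0.002, -1.0]]
wrist_force: [0.3, -0.7, -0.7]
gripper_width: 0.0684
```

```bash
python3 - <<'E'
from h import *
go([.6115,-.2578,.0095]); w=cam("wrist"); save(w[0],"w5.png"); print(proj(w,[.6115,-.2578,.0205]))
E
```

```text
16.15 p [ 0.6122 -0.2604  0.0511] F [ 0.2674 -0.677  -0.7264] w 0.0684 yaw 104.71
tool cm [ 0.2765 -0.0075  4.157 ]
[257.3 225.7]
```

View pics/w5.png

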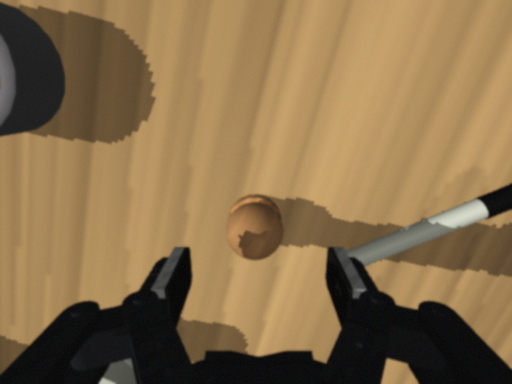

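The ball is at about (255,231), midway between the pads at columns 190 and 327. It sits about 1 mm left of centre and the pen is clear. Descending to grasp.

Emit:
{"fn": "send_rows", "kwargs": {"rows": [0.7, 0, -0.1, 1.4, 0, 0.7, 0, 0, 1.4, 0, 0.7, 0, 0, 0.9, 0, 0.7, 0, 0, 0.4, 0, 0.7, 0, 0, 0, 0, 0.3, 0, 0, 0, 0, 0.3, 0, 0, 0, 0, 0.3, 0, 0, 0, 0, 0.3, 0, 0, 0, 0, 0.3, 0, 0, 0, 0], "squeeze": 20}}

```text
time_s: 17.45
position: [0.6099, -0.2607, 0.0092]
orientation: [[-0.253, 0.967, -0.001], [0.967, 0.253, -0.0], [-0.0, -0.001, -1.0]]
wrist_force: [-4.3, -1.0, 5.1]
gripper_width: 0.0344
```

Emit:
{"fn": "send_rows", "kwargs": {"rows": [0, 0, 0, 0, 0, 0, 0, 0, 0, 0, 0, 0, 0, -0.2, 0, 0, 0, 0, -0.3, 0, 0, 0, 0, -0.5, 0, 0, 0, 0, -1, 0, 0, 0, 0, -1, 0, 0, 0, 0, 0, 0, 0, 0, 0, 0, 0], "squeeze": 25}}

```text
time_s: 18.58
position: [0.6103, -0.2601, 0.0389]
orientation: [[-0.254, 0.967, 0.0], [0.967, 0.254, 0.0], [0.0, 0.0, -1.0]]
wrist_force: [0.7, 0.2, -0.1]
gripper_width: 0.0345
```

```bash
python3 - <<'E'
from h import *
st(); w=cam("wrist"); s=cam("side"); sc=cam("scene")
im=np.zeros((384,800,3),np.uint8); im[:,:512]=w[0]["color"][:,:,::-1]
im[:192,512:]=cv2.resize(s[0]["color"][130:226,225:369,::-1],(288,192),interpolation=2)
im[192:,512:]=cv2.resize(sc[0]["color"][210:306,110:254,::-1],(288,192),interpolation=2)
cv2.imwrite("pics/w6.png",im)
E
```

```text
18.575 p [ 0.6103 -0.2601  0.0389] F [ 0.6727  0.1563 -0.1087] w 0.0345 yaw 104.71
```

View pics/w6.png

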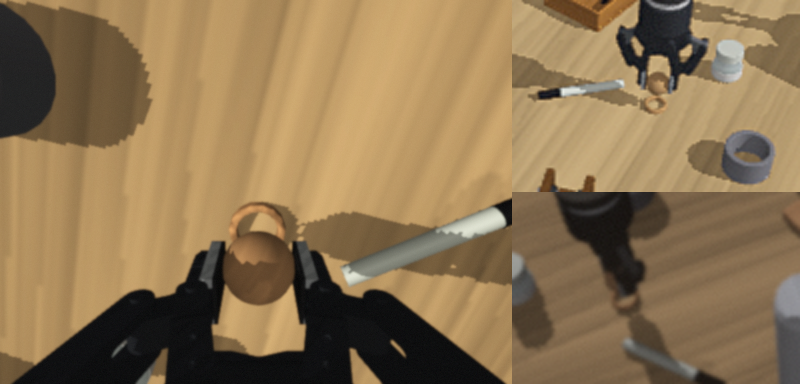

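The ball is held between the pads at (259,269) with the ring left behind. I'll work out the ball's offset from the TCP and the move to the cup.

```bash
python3 - <<'E'
from h import *
o=st(); w=cam("wrist"); s=cam("side")
R=np.array(o["orientation"]); p=np.array(o["position"])
print("optical axis",w[1][2], "cam rel tool cm",100*R.T@(-w[1].T@w[2]-p))
for z in(.03,.04,.045,.05,.055):
    q=onz(w,259,269,z); print(z,"rel tool mm",1000*R.T@(q-p),"depth",(w[1]@q+w[2])[2])
q,e=tri(w,(259,269),s,(297.3,170.8)); print("tri",q,e,1000*R.T@(q-p))
h=cv2.cvtColor(s[0]["color"],cv2.COLOR_RGB2HSV)
print(proj(s,p),s[0]["color"][160:182:2,286:310:2,0])
E
```

```text
18.725 p [ 0.6101 -0.26    0.0385] F [ 0.5614 -0.2019  0.3666] w 0.0345 yaw 104.7
optical axis [ 0.0792 -0.3057 -0.9488] cam rel tool cm [  8.1333   0.0706 -14.3205]
0.03 rel tool mm [-14.2569   0.9685   8.4728] depth 0.17412781793164844
0.04 rel tool mm [-7.957   0.9512 -1.5236] depth 0.16265183955990764
0.045 rel tool mm [-4.8071  0.9425 -6.5218] depth 0.15691385037403727
0.05 rel tool mm [ -1.6571   0.9338 -11.52  ] depth 0.1511758611881669
0.055 rel tool mm [  1.4928   0.9252 -16.5183] depth 0.14543787200229646
tri [ 0.6119 -0.2611  0.05  ] 0.001097485543831022 [ -1.5111   1.47   -11.5334]
[297.6 174. ] [[ 30  32  25  54 197 196 197 201 187  25  34  51]
 [ 40  28  28  73 200 195 198 187 183  40  34  25]
 [187  41  26  91 200 200 195 185 193  92  31  34]
 [196  66 102 118 198 132 126 146 198  94  30  36]
 [189  45 119  74 120 120 123 116 139  96  31 125]
 [191  50 117  93 127 125 134 135 114 101  41 147]
 [197 103  97 117 120 156 184 192 109 117  39 171]
 [198 195 132 146 106 140 168 182 115 112  43 189]
 [202 202 201 193 140 109 134 152 155 133 183 184]
 [150 203 194 180 191 196 168 199 192 185 182 185]
 [140 148 134 186 166 173 116 141 190 181 183 186]]
```

Emit:
{"fn": "send_rows", "kwargs": {"rows": [0, 0, 0, -2, 0, 0, 0, 0, -4, 0, 0, 0, 0, -4, 0, 0, 0, 0, -4, 0, 0, 0, 0, -2, 0, 0, 2, 0.4, 0, 0, 0, 3.64, 0.8, 0, 0, 0, 3.64, 0.8, 0, 0, 0, 3.64, 0.8, 0, 0, 0, 3.64, 0.8, 0, 0, 0, 3.64, 0.8, 0, 0, 0, 3.64, 0.8, 0, 0, 0, 3.64, 0.8, 0, 0, 0, 3.64, 0.8, 0, 0, 0, 3.64, 0.8, 0, 0, 0, 1.64, 0.4, 1, 0, 0, 0, 0, 1.8, 0, 0, 0, 0, 0, 0, 0, 0, 0, 0, 0]}}

```text
time_s: 21.2
position: [0.5954, 0.1099, 0.1706]
orientation: [[-0.251, 0.968, -0.0], [0.968, 0.251, -0.001], [-0.001, -0.001, -1.0]]
wrist_force: [0.1, -0.5, 0.4]
gripper_width: 0.0345
```

```bash
python3 - <<'E'
from h import *
import pickle
o=st(); w=cam("wrist"); pickle.dump(w,open("c7.pkl","wb"))
P=lambda r,h,e=-.042:AX+DIR*(r*np.cos(e)-h*np.sin(e))+np.array([0,0,r*np.sin(e)+h*np.cos(e)])
for n,a in dict(rim=(125,17),pad=(195,13),pin=(240,0)).items(): print(n,proj(w,P(a[0]/1e3,a[1]/1e3)))
perp=np.array([.969,.248,0])
im=w[0]["color"][:,:,::-1].copy()
cv2.imwrite("pics/w7.png",cv2.resize(im[0:384,110:410],(600,600*384//300))[:600])
E
```

```text
21.2 p [0.5954 0.1099 0.1706] F [ 0.0606 -0.5299  0.3611] w 0.0345 yaw 104.52
rim [258.4 156.3]
pad [258.7  51.4]
pin [258.8 -18.5]
```

View pics/w7.png

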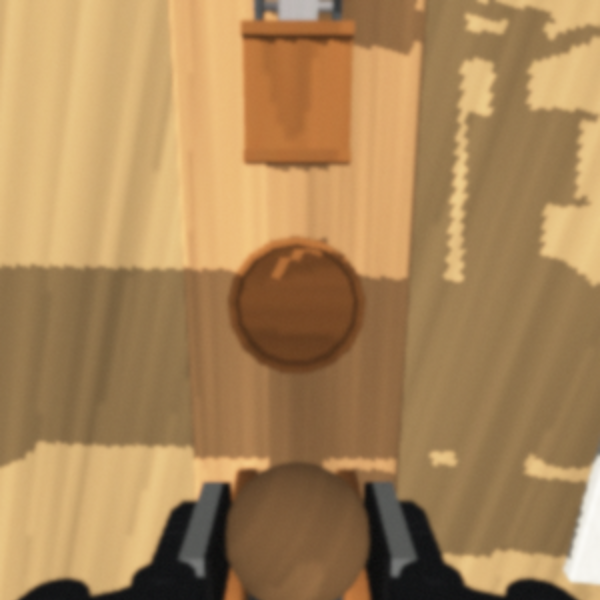

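The cup outline is centred at about (258,152) in full-image pixels, which is 3 mm further along the arm than predicted. I'll correct for that, move over and descend to 5 mm above the seat.

Emit:
{"fn": "send_rows", "kwargs": {"rows": [0, 1.43, 0, 0, 0, 0, 1.43, 0, 0, 0, 0, 1.43, 0, 0, 0, 0, 0, 0, 1.5, 0, 0, 0, 0, 2, 0, 0, 0, 0, 1.5, 0, 0, 0, 0, 1, 0, 0, 0, 0, 0.6, 0, 0, 0, 0, 0.3, 0, 0, 0, 0, 0, 0, 0, 0, 0, 0, 0]}}

```text
time_s: 22.62
position: [0.5848, 0.1538, 0.1024]
orientation: [[-0.254, 0.967, 0.001], [0.967, 0.254, 0.0], [0.0, 0.001, -1.0]]
wrist_force: [0.0, 0.5, -0.0]
gripper_width: 0.0343
```

```bash
python3 - <<'E'
from h import *
st(); w=cam("wrist"); s=cam("side"); c=cam("scene")
o=st();d=np.array(o["position"])-AX;print(d@DIR,d@[.969,.248,0])
im=np.zeros((400,800,3),np.uint8)
im[:,:400]=cv2.resize(w[0]["color"][150:350,158:358,::-1],(400,400),interpolation=2)
im[:,400:]=cv2.resize(s[0]["color"][200:300,200:300,::-1],(400,400),interpolation=2)
cv2.imwrite("pics/w8.png",im)
E
```

```text
22.625 p [0.5848 0.1538 0.1024] F [ 0.0374  0.5027 -0.0112] w 0.0343 yaw 104.7
22.775 p [0.5847 0.1538 0.1023] F [ 0.1165  0.4464 -0.4167] w 0.0346 yaw 104.71
0.13304991355398105 -3.660491420443002e-05
```

View pics/w8.png

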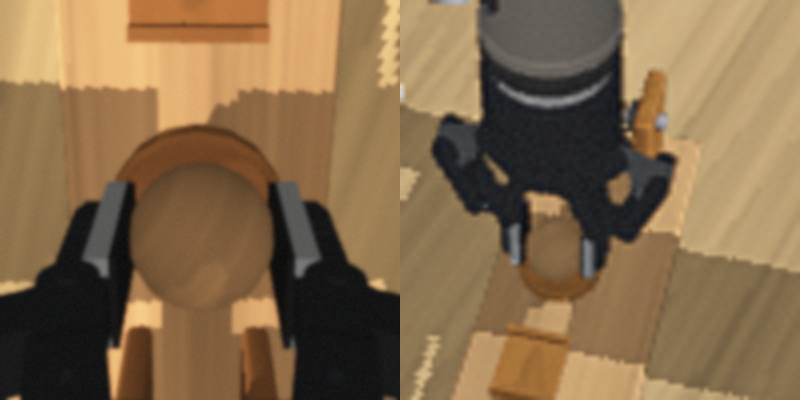

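The ball is over the cup between the cheeks and the pad. I'll check the far rim point at (256,212) against the cup radius.

```bash
python3 - <<'E'
from h import *
w=cam("wrist"); o=st(); p=np.array(o["position"])
for z in(.093,.0965,.0985):
    q=onz(w,256.5,212.5,z); print("cup r:",(q-AX)@DIR-.025, "TCP r",(p-AX)@DIR, "depth",(w[1]@q+w[2])[2])
q=onz(w,258.5,268,p[2]+.0115); print("ball r",(q-AX)@DIR,"lat",(q-AX)@[.969,.248,0])
for v in(163,162): print("pad near edge r", (onz(w,257,150+20.5,.095)-AX)@DIR)
E
```

```text
22.825 p [0.5846 0.1538 0.1022] F [-0.1224 -0.451   0.8797] w 0.0342 yaw 104.71
cup r: 0.12819890619115776 TCP r 0.13309303887563573 depth 0.16402492216193248
cup r: 0.12960249071278188 TCP r 0.13309303887563573 depth 0.16026084266022703
cup r: 0.13040453901085278 TCP r 0.13309303887563573 depth 0.15810994008782392
ball r 0.13188987204179048 lat 0.0006451491638532168
pad near edge r 0.17693890673605117
pad near edge r 0.17693890673605117
```

Emit:
{"fn": "send_rows", "kwargs": {"rows": [0, -0.1, 0, 0, 0, 0, -0.1, 0, 0, 0, 0, 0, 0, 0.15, 0, 0, 0, 0, 0.15, 0, 0, 0, 0, 0.1, 0, 0, 0, 0, 0, 0, 0, 0, 0, 0, 0]}}

```text
time_s: 23.7
position: [0.585, 0.1518, 0.0979]
orientation: [[-0.254, 0.967, 0.0], [0.967, 0.254, 0.0], [0.0, 0.0, -1.0]]
wrist_force: [-0.1, 0.6, 0.2]
gripper_width: 0.0341
```

Emit:
{"fn": "send_rows", "kwargs": {"rows": [0, 0, 0, 0.06, 0, 0, 0, 0, 0.06, 0, 0, 0, 0, 0, 0, 0, 0, 0, 0, 0]}}

```text
time_s: 24.2
position: [0.5851, 0.1518, 0.097]
orientation: [[-0.254, 0.967, 0.0], [0.967, 0.254, 0.0], [0.0, 0.0, -1.0]]
wrist_force: [-0.3, 0.5, 1.7]
gripper_width: 0.0345
```

Emit:
{"fn": "send_rows", "kwargs": {"rows": [0, 0, 0, 0.04, 0, 0, 0, 0, 0, 0, 0, 0, 0, 0, 0]}}

```text
time_s: 24.58
position: [0.5851, 0.1518, 0.0968]
orientation: [[-0.254, 0.967, 0.0], [0.967, 0.254, 0.0], [0.0, 0.0, -1.0]]
wrist_force: [-1.0, -0.1, 5.9]
gripper_width: 0.0345
```

The ball is seated at the expected height. I'll ease off slightly and open gently.

Emit:
{"fn": "send_rows", "kwargs": {"rows": [0, 0, 0, -0.04, 0, 0, 0, 0, 0, 0, 0.42, 0, 0, 0, 0, 0.44, 0, 0, 0, 0, 0.46, 0, 0, 0, 0, 0.48, 0, 0, 0, 0, 0.5, 0, 0, 0, 0, 0.5, 0, 0, 0, 0]}}

```text
time_s: 25.58
position: [0.585, 0.1517, 0.0967]
orientation: [[-0.254, 0.967, 0.0], [0.967, 0.254, 0.0], [0.0, 0.0, -1.0]]
wrist_force: [-0.0, 0.5, 0.5]
gripper_width: 0.0427
```

```bash
python3 - <<'E'
from h import *
o=st(); w=cam("wrist"); im=w[0]["color"][150:350,158:358]
h=cv2.cvtColor(im,cv2.COLOR_RGB2HSV)
print(im[118,20:190:6].tolist())
E
```

```text
25.575 p [0.585  0.1517 0.0967] F [-0.0333  0.4575  0.4725] w 0.0427 yaw 104.7
[[142, 116, 76], [22, 23, 23], [26, 28, 29], [88, 90, 87], [87, 88, 85], [18, 16, 18], [15, 15, 15], [80, 50, 27], [108, 78, 50], [118, 86, 55], [120, 87, 55], [128, 93, 60], [126, 93, 60], [146, 107, 68], [145, 107, 68], [155, 115, 73], [133, 99, 63], [132, 96, 63], [129, 94, 61], [115, 84, 53], [96, 60, 33], [17, 18, 16], [17, 15, 14], [89, 91, 89], [88, 89, 86], [20, 23, 22], [26, 26, 25], [162, 132, 87], [160, 127, 85]]
```

Released, with gaps on both sides of the ball. Lifting straight up.

Emit:
{"fn": "send_rows", "kwargs": {"rows": [0.52, 0, 0, -0.1, 0, 0.54, 0, 0, -0.2, 0, 0.56, 0, 0, -0.4, 0, 0.6, 0, 0, -0.8, 0, 0.6, 0, 0, -1.5, 0, 0.6, 0, 0, -3, 0, 0.6, 0, 0, -4, 0, 0.6, -1, 0, -4, 0, 0.6, -3, 0, -2, 0, 0.6, -3, 0, 0, 0, 0.6, 0, 0, 0, 0, 0.6, 0, 0, 0, 0]}}

```text
time_s: 27.12
position: [0.6025, 0.0851, 0.257]
orientation: [[-0.255, 0.967, 0.0], [0.967, 0.255, 0.001], [0.001, 0.0, -1.0]]
wrist_force: [-0.4, 0.1, -0.0]
gripper_width: 0.0515
```

```bash
python3 - <<'E'
from h import *
st(); w=cam("wrist"); s=cam("side"); c=cam("scene")
P=lambda r,h,e=-.042:AX+DIR*(.003+r*np.cos(e)-h*np.sin(e))+np.array([0,0,r*np.sin(e)+h*np.cos(e)])
B=P(.125,.028); print("expected ball px", [(n,proj(x,B)) for n,x in(("w",w),("side",s),("scene",c))])
im=np.zeros((400,800,3),np.uint8)
u,v=proj(w,B).astype(int); y0=max(0,min(184,v-100)); x0=max(0,min(312,u-100)); print(x0,y0)
im[:,:400]=cv2.resize(w[0]["color"][y0:y0+200,x0:x0+200,::-1],(400,400))
im[:,400:]=cv2.resize(s[0]["color"][205:345,180:320,::-1],(400,400))
cv2.imwrite("pics/w9.png",im)
E
```

```text
27.125 p [0.6025 0.0851 0.257 ] F [-0.3829  0.1134 -0.0355] w 0.0515 yaw 104.75
expected ball px [('w', array([257.9, 109.2])), ('side', array([239.5, 262. ])), ('scene', array([306.7, 178.2]))]
157 9
```

The picture limit is reached, so I'll check numerically: ball blob in the cup, and the pad still at its hooked position.

```bash
python3 - <<'E'
from h import *
w=cam("wrist"); g=cv2.cvtColor(w[0]["color"],cv2.COLOR_RGB2GRAY)
P=lambda r,h,e=-.042:AX+DIR*(.003+r*np.cos(e)-h*np.sin(e))+np.array([0,0,r*np.sin(e)+h*np.cos(e)])
for n,a in dict(ball=(.125,.028),rim=(.125,.017),pad=(.195,.013),pin=(.24,0)).items(): print(n,proj(w,P(*a)))
c=cv2.HoughCircles(cv2.GaussianBlur(g[40:180,190:330],(3,3),0),cv2.HOUGH_GRADIENT,1,4,param1=80,param2=12,minRadius=14,maxRadius=32)
print(c[0][:6]+[190,40,0])
print("col 258",w[0]["color"][0:160:4,258].tolist())
print("row 110",w[0]["color"][110,218:300:4].tolist())
E
```

```text
ball [258.1 109.9]
rim [258.1 109.8]
pad [258.6  29.8]
pin [259.  -21.6]
[[257.5 110.5  25.1]
 [257.5 106.5  24.3]
 [262.5 109.5  29.2]
 [253.5 108.5  29.2]
 [254.5 113.5  21.3]
 [259.5 115.5  21. ]]
col 258 [[174, 169, 165], [160, 104, 64], [109, 66, 36], [149, 91, 46], [157, 97, 51], [156, 96, 49], [155, 96, 50], [155, 95, 48], [154, 96, 50], [155, 95, 50], [153, 94, 49], [158, 96, 51], [168, 104, 54], [160, 100, 52], [95, 62, 36], [208, 156, 101], [209, 157, 102], [210, 159, 103], [210, 158, 104], [209, 158, 103], [206, 155, 100], [147, 107, 67], [173, 128, 82], [183, 134, 84], [204, 154, 99], [210, 159, 103], [206, 154, 100], [134, 97, 62], [125, 91, 59], [112, 81, 51], [98, 70, 44], [92, 59, 32], [96, 57, 29], [92, 57, 30], [103, 69, 41], [116, 84, 54], [116, 84, 55], [115, 83, 54], [115, 83, 53], [115, 83, 52]]
row 110 [[135, 98, 62], [154, 113, 73], [146, 107, 68], [168, 124, 77], [102, 63, 34], [109, 65, 35], [87, 62, 41], [98, 71, 45], [116, 85, 55], [122, 88, 57], [127, 92, 59], [123, 91, 58], [116, 84, 54], [110, 79, 49], [100, 72, 46], [106, 66, 36], [121, 80, 45], [201, 152, 98], [200, 149, 96], [206, 155, 100], [204, 153, 99]]
```

```bash
python3 - <<'E'
from h import *
w=cam("wrist"); s=cam("side"); st()
I=w[0]["color"].astype(float)
for u in(250,258,266): print(u,[(v,int(I[v,u,0]),int(100*I[v,u,2]/I[v,u,0])) for v in range(78,138,2)])
u,v=239,262; J=s[0]["color"].astype(float)
print("side R");print(J[v-22:v+24:2,u-22:u+24:2,0].astype(int)); print("B/R");print((100*J[v-22:v+24:2,u-22:u+24:2,2]/J[v-22:v+24:2,u-22:u+24:2,0]).astype(int))
E
```

```text
27.425 p [0.6025 0.0849 0.2565] F [-0.0886  0.1739  0.2045] w 0.0513 yaw 104.79
250 [(78, 215, 48), (80, 215, 48), (82, 212, 49), (84, 189, 47), (86, 188, 47), (88, 198, 48), (90, 203, 48), (92, 209, 49), (94, 210, 49), (96, 211, 48), (98, 213, 48), (100, 215, 49), (102, 220, 49), (104, 213, 49), (106, 151, 47), (108, 117, 47), (110, 113, 45), (112, 111, 46), (114, 106, 46), (116, 101, 45), (118, 94, 45), (120, 91, 43), (122, 92, 32), (124, 93, 31), (126, 95, 31), (128, 98, 33), (130, 91, 35), (132, 89, 33), (134, 99, 37), (136, 118, 45)]
258 [(78, 208, 48), (80, 205, 48), (82, 166, 46), (84, 148, 45), (86, 164, 46), (88, 173, 47), (90, 177, 46), (92, 182, 47), (94, 194, 47), (96, 204, 48), (98, 208, 48), (100, 210, 49), (102, 211, 48), (104, 204, 48), (106, 157, 47), (108, 131, 46), (110, 128, 46), (112, 122, 45), (114, 118, 47), (116, 115, 46), (118, 105, 46), (120, 98, 47), (122, 89, 42), (124, 92, 32), (126, 94, 30), (128, 95, 28), (130, 97, 30), (132, 87, 31), (134, 91, 31), (136, 103, 38)]
266 [(78, 195, 48), (80, 193, 48), (82, 184, 47), (84, 132, 47), (86, 113, 46), (88, 123,
[... 3574 characters left out ...]
48 46 53 53 55 54 56 58 50 32 33 52 52 52 52 51 53]
 [59 57 58 52 52 50 50 35 51 54 53 55 56 55 51 29 36 54 52 53 50 50 51]
 [57 60 60 51 50 54 53 33 37 52 52 54 53 53 29 32 44 54 53 52 52 52 54]
 [59 59 56 50 50 52 52 51 34 34 37 41 35 33 34 36 52 52 53 54 53 53 54]
 [58 59 53 51 52 51 54 53 51 39 37 32 34 35 43 52 54 52 53 52 53 51 54]
 [58 58 51 51 53 51 53 52 56 55 55 56 56 53 52 52 54 53 52 53 52 52 50]
 [58 56 55 55 54 55 51 52 55 55 57 56 56 50 51 53 52 53 54 53 54 53 52]
 [60 53 55 55 56 52 56 55 55 56 56 56 55 51 52 53 52 51 51 53 52 50 52]
 [60 54 54 55 54 34 36 36 39 49 54 55 56 53 52 51 54 52 52 52 51 52 52]
 [54 56 55 54 56 34 32 36 31 35 28 35 37 56 56 55 56 50 52 52 51 52 51]]
```

```bash
python3 - <<'E'
from h import *
w=cam("wrist"); s=cam("side")
q,e=tri(w,(258.3,101.8),s,(238.8,264.8)); print("ball",q,e,"r",(q-AX)@DIR,"lat",(q-AX)@[.969,.248,0])
J=w[0]["color"].astype(float); print([(v,int(J[v,258,0])) for v in(80,82,84,118,120,122,124)])
E
```

```text
ball [0.5843 0.156  0.105 ] 8.224604862351484e-06 r 0.13535406959800056 lat 0.00019202465506027583
[(80, 200), (82, 154), (84, 155), (118, 103), (120, 94), (122, 90), (124, 93)]
```

The ball rests on the cup floor, steady, with its centre at 105 mm, a few mm toward the low side and inside the rim. The arm is still hooked, so I'm handing in.

```bash
python3 -c "
from h import *
print(bot.hand_in()); st()"
```

```text
the job is handed in; nothing more can be done
None
the job is handed in; nothing more can be done
```

The catapult is cocked and the ball is in its cup; I handed the job in at about 27.5 s with the robot clear of everything.

- **Arm:** I pressed it by the thumb rest along its arc until it met the buffer, at about 13 N or roughly 5–6 N over the spring. Easing off, the force fell to zero with the fingertips at almost the same height, so the catch was holding. A picture afterwards showed the arm level under the hook, and the last pixel check before hand-in still agreed.
- **Ball:** I picked it off the cork ring with a 20–25 N grip. It touched down in the cup with a brief 6 N push on the hooked arm, and I eased up before opening the gripper.
- **Last checks:** From two camera views the ball's centre is 105 mm above the table (about 107 mm expected), so it is on the cup floor. It was in the same place in repeated readings.
- **Off-centre:** The ball lies about 6 mm from the middle of the cup, towards the catch. I think it rolled there because the hooked arm slopes down slightly. It is still inside the rim.
- **Not seen:** My 12 pictures ran out, so the final state was checked by pixel measurements only. I never moved near the jar, tape roll or spray can, but did not check them again at the end.

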